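# Load the laundry pegs into the peg tube

## Robot

A 6-joint arm with a two-finger parallel gripper is mounted at the origin on a cart in front of the work surface, level with it; the furniture and walls round the work are solid. World frame = base frame: x ahead of the robot, y to its left, z up, the work surface at z = 0. Lengths are in m, angles in degrees, forces in N, time in s.
With the tool pointing down it reaches from about 0.25 to 0.725 m from the base axis. Payload 9.7 kg.
Tool frame: the origin (TCP) lies midway between the tips of the shut fingers; the grasp point (between the pads) lies 19 mm behind it (bot.hold_point_z is the distance from the TCP to the grasp point, in m); z points along the fingers, y is the line along which they close (so a half turn about z gives the same grasp; the last joint's range is limited). The gripper opens to 85 mm and grips with 20 to 120 N. Pads are 22 mm wide; open, the fingers measure 114 mm over their backs; the gripper's body (76 mm by 85 mm) begins 54 mm behind the grasp point. The pads swing forward as they close: fully open they stand 13 mm farther back than shut.
Start: joints at [73.167, 4.979, 10.078, 95.1, 0, 90], TCP at [0.159, 0.526, 0.231] pointing down, gripper open.
Joint ranges: [-179.16, 179.16], [-48.56, 103.87], [-65.8, 70.77], [-126.05, 130.52], [-82.76, 87.17], [-180, 180]. Speed limits (degrees/s): [127.2, 127.2, 147.25, 180, 180, 180].

## Interface

Orientations are given as [roll, pitch, yaw] about the fixed x, y, z axes, in that order (R = Rz(yaw) Ry(pitch) Rx(roll)).
In Python, from workcell import bot gives the robot as it stands.
- The arm moves only by the tool play_rows, never from a script. Its argument "steps" is a list that holds one entry, the list of rows, each a list of 4 numbers: the shift along the tool's x, y, z in m, then the turn about the tool's z in rad. In form: [[[tx, ty, tz, yaw], ...]]. A call has exactly 5 rows; each row shifts and turns the commanded pose from where the row before left it, along the tool's axes as they then stand; what a row does not reach is not made up. A row lasts 1/12 s, in which the tool goes at most 41.7 mm and 7.16 degrees, less where a joint would pass 70% of its speed; a pose out of reach is approached as far as the arm can. A call is refused whole if a number of a shift passes 0.0417 or a number of a turn 0.125, either way. A call with a gripper value outside its range is refused whole. "gripper" is the finger opening in m, from 0 to 0.0854, set as the call begins (left out, the last holds). The fingers move at their own pace and stop on an object; "squeeze" is the grip in N (left out, the last holds). Time passes only in rows, so rows that do not move let the fingers close, or fill a call up. It gives the time, the measured TCP pose, the force, the opening and the grip force at its end, in the units of the state.
- bot.get_obs(): the state, without advancing time (a new reading comes with each control period).
- bot.camera(name): name is "scene" or "side" or "wrist"; returns a dict with "img" (480x640x3 uint8, blue, green, red), "vfov" (degrees; the focal length in pixels is half the picture's height over the tangent of half this angle, whatever the lens; pixels are square), "cx", "cy" (the principal point, pixels), "xyz" and "attitude" of the camera in the world. Camera axes: x right, y down, z forward; pixel columns grow to the right and rows downward; lengths in m; the calibration is good to about 2 mm. The wrist camera is an equidistant fisheye: a pixel r from the principal point sees the ray r / f radians off the axis. A picture is of the moment at which its call begins. There is no depth.
- bot.job_done(): hands the job in; it is judged then, once.
The state is a dict: "time": time; "q": joint angles; "qd": joint speeds; "joint_efforts": joint torques, N m; "ee_pos": TCP position; "tcp_rot": TCP orientation; "wrist_force": force on the tool from outside, world axes, zero at the start; "torque": the same for the moment, N m; "opening": finger opening in m; "grasp_force": force on a finger pad.
Only numpy, scipy, OpenCV 4.12 (cv2) and the standard library are available. Lean on these libraries where they do the work, as an engineer would, in place of code of your own. Each camera call takes 0.05 s, during which the arm holds its last target. There are 200 camera calls.

## Task

Put the two blue clothes pegs away in the white peg tube by the sink: slide one lengthwise into its open end, then slide the second in behind it so that it pushes the first all the way to the closed end. Leave the second peg up against the first, part of it sticking out of the mouth, and leave the wooden peg where it lies.

Things in the scene. Friction and masses are not known exactly. Their poses are not given: they have to be found in the camera images.
- peg_tube: White square tube on a grey foot plate, fixed; green cap on its closed end, open mouth facing roughly to the robot. Origin: on the worktop, on its centre line, in the mouth plane; x into the tube, z up. Bore 22 mm wide, z 6 to 28 mm, end wall at x = 100 mm; flared at sides and top over the first 10 mm to 42 mm wide (50 mm outside, top at z = 40; else 30 mm wide, top at 32).
- tube_mouth (a point): Centre of the tube's mouth, 17 mm over the worktop. In front of it the foot plate (44 mm wide, top at z = 6 mm, level with the bore's floor) juts out 50 mm towards the robot as an open loading sill.
- tube_end (a point): Centre of the closed end's inner face: 100 mm beyond tube_mouth along the tube's x.
- blue_peg_a: Blue clothes peg lying on the worktop: a straight bar 72 mm long (y axis), 15 mm wide (x), 12 mm high (z), 20 g. Origin: centre of its underside. Goes in either way round, first or second; slides freely in the bore. With both home, the second sticks out of the mouth 44 mm over the sill, so hold it near its rear end, and slide it with its underside 7 to 12 mm over the worktop.
- blue_peg_b: The other blue clothes peg, the same in every way as blue_peg_a.
- wooden_peg: A pale wooden clothes peg with a steel spring, of the same size (72 mm along y, 14 mm wide, 11 mm high), lying in a row with the blue ones; not to be moved. Origin: centre of its underside.
Mind the look-alikes: they are no part of the job. What is shaped like the blue_peg_b but yellow is not meant. Leave any purple look-alike of the blue_peg_a alone.

How it is judged (in metres and radians):
On the way:
1. one blue peg reaches at least 20 mm into the tube, lying along it, while the other is still outside (((x of blue_peg_a in the frame of peg_tube above -0.016 m and y of blue_peg_a in the frame of peg_tube between -0.012 and 0.012 m and z of blue_peg_a in the frame of peg_tube below 0.022 m and angle between the y axis of blue_peg_a and the x axis of peg_tube, either way round below 0.35 rad and horizontal distance between blue_peg_b and tube_mouth above 0.06 m) or (x of blue_peg_b in the frame of peg_tube above -0.016 m and y of blue_peg_b in the frame of peg_tube between -0.012 and 0.012 m and z of blue_peg_b in the frame of peg_tube below 0.022 m and angle between the y axis of blue_peg_b and the x axis of peg_tube, either way round below 0.35 rad and horizontal distance between blue_peg_a and tube_mouth above 0.06 m))), for 0.2 s.
At the end, for the whole second after the job is handed in: One blue peg lies in the tube, its front within 12 mm of the closed end; the other behind it, front end in the tube, at most 12 mm further out than if tight together; both along the tube (20 degrees, 12 mm of its centre line), low and at rest; the wooden peg within 30 mm of its place (((x of blue_peg_a in the frame of peg_tube above 0.052 m and y of blue_peg_a in the frame of peg_tube between -0.012 and 0.012 m and z of each of blue_peg_a, blue_peg_b in the frame of peg_tube below 0.022 m and angle between the y axis of each of blue_peg_a, blue_peg_b and the x axis of peg_tube, either way round below 0.35 rad and x of blue_peg_b in the frame of peg_tube above -0.02 m and y of blue_peg_b in the frame of peg_tube between -0.012 and 0.012 m) or (x of blue_peg_b in the frame of peg_tube above 0.052 m and y of blue_peg_b in the frame of peg_tube between -0.012 and 0.012 m and z of each of blue_peg_b, blue_peg_a in the frame of peg_tube below 0.022 m and angle between the y axis of each of blue_peg_b, blue_peg_a and the x axis of peg_tube, either way round below 0.35 rad and x of blue_peg_a in the frame of peg_tube above -0.02 m and y of blue_peg_a in the frame of peg_tube between -0.012 and 0.012 m)) and linear speed of each of blue_peg_a, blue_peg_b below 0.02 m/s); the robot touches nothing.
It fails at once if the wooden peg is moved by more than 30 mm (distance of wooden_peg from where it was at the start of the episode above 0.03 m).
It also fails if it takes over 54 s, if anything falls off the work surface, if the arm or the gripper's body presses on something with over 40 N, if the wrist force passes 120 N, or if a joint passes its speed limit or range.

## Working session

There is one attempt and no reset: what is moved stays moved. The work goes in short steps, Python scripts to look and compute and a tool call to move; the robot and the scene stay as the last step left them, time stands still between calls to the robot, and variables do not carry over. Pictures are saved under pics/ and viewed, at most 10 in all, crops included, and the job is handed in when it is done.

Besides the shell and the picture viewer there is one more tool, called after "Request:" by a JSON object that holds its "method" and its "body", one argument or row to a line. play_rows: Moves the arm, as the interface text tells. Its arguments: {"type":"object","properties":{"steps":{"type":"array","items":{"type":"array","items":{"type":"array","items":{"type":"number"}}}},"gripper":{"type":"number"},"squeeze":{"type":"number"}},"required":["steps"]}

```bash
mkdir -p pics; python3 - <<'E'
from workcell import bot
import cv2,numpy as np
o=bot.get_obs();print(o['time'],o['ee_pos'],o['tcp_rot'],o['opening'])
for n in("scene","side","wrist"):
    c=bot.camera(n);cv2.imwrite(f"pics/{n}0.png",c['img']);print(n,{k:v for k,v in c.items() if k!='img'})
E
```

```text
0.0 [0.15920471 0.52621704 0.2305967 ] [-1.79925183e+02 -1.00353878e-04  1.63166977e+02] 0.08518230177952385
scene {'vfov': 49.30110100334345, 'cx': 319.59883505966945, 'cy': 242.19724398350417, 'xyz': array([0.19001802, 0.97951428, 0.54819774]), 'attitude': array([-115.1306477 ,   -1.19654955, -158.83443836])}
side {'vfov': 57.66266543828889, 'cx': 322.3896974080789, 'cy': 240.119433001427, 'xyz': array([-0.16544828,  0.26712076,  0.5909005 ]), 'attitude': array([-125.24292413,   -0.37563756, -108.88293808])}
wrist {'vfov': 65.70646984690485, 'cx': 325.0021156384138, 'cy': 239.50913790121606, 'xyz': array([0.08252077, 0.54838259, 0.37205707]), 'attitude': array([1.62057688e+02, 3.85545462e-02, 7.30843491e+01])}
```

View pics/scene0.png

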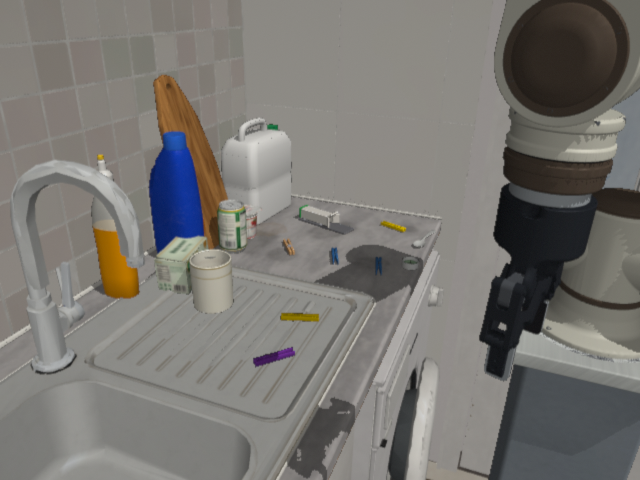

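View pics/side0.png

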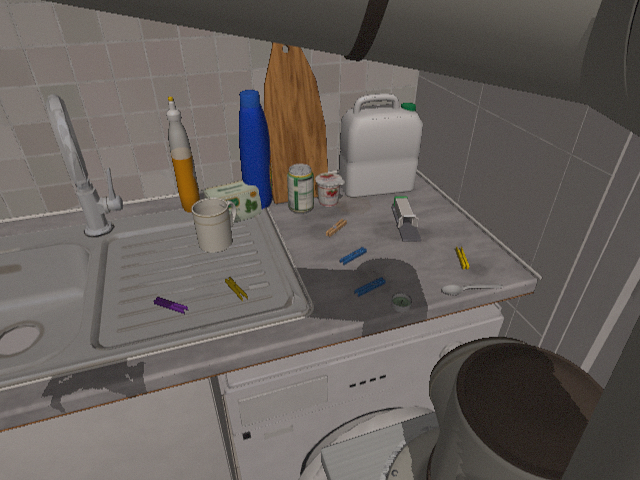

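View pics/wrist0.png

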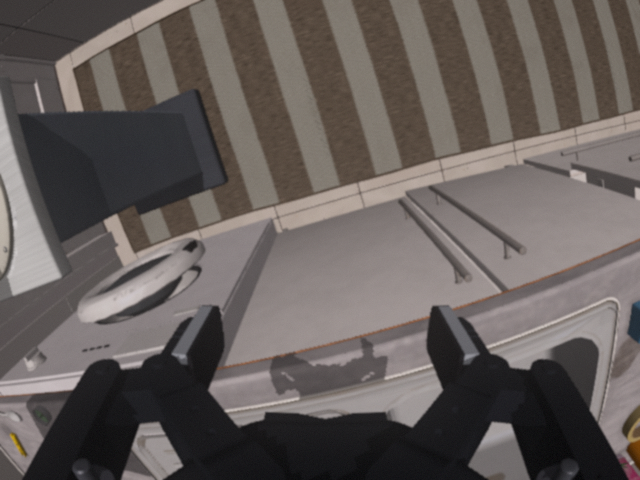

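Scene: blue pegs at (334,256) and (378,265). The look-alikes are yellow at (393,226) and (299,317), and purple at (273,356). The wooden peg is at (288,247), and the tube with its green cap is at about (320,216). Only the two blue pegs match the job, so I'll confirm them in an enlarged crop.

```bash
python3 - <<'E'
import cv2,numpy as np
a=cv2.imread('pics/side0.png')[185:310,315:475];b=cv2.imread('pics/scene0.png')[195:285,270:430]
f=lambda i:cv2.resize(i,None,fx=5,fy=5,interpolation=cv2.INTER_CUBIC)
cv2.imwrite('pics/c1.png',f(a)[:600]);cv2.imwrite('pics/c2.png',f(b))
E
```

```text
(no output)
```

View pics/c1.png

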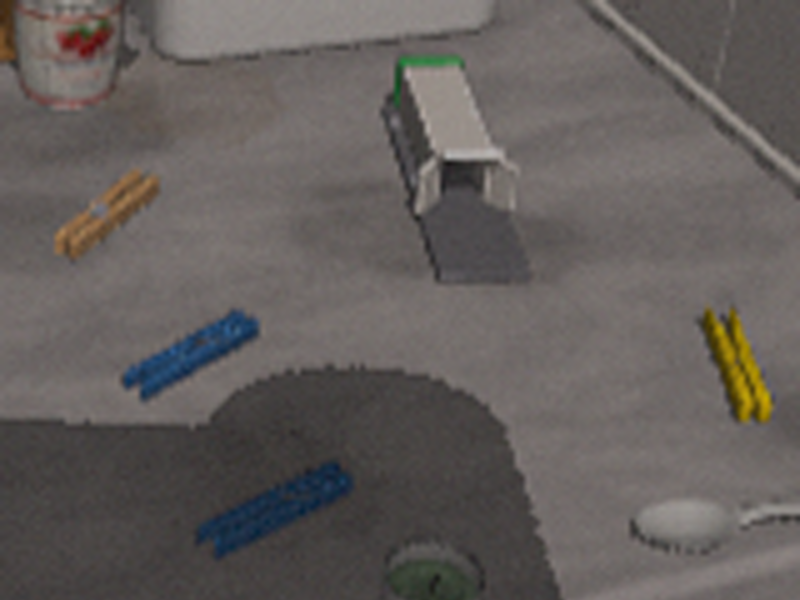

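View pics/c2.png

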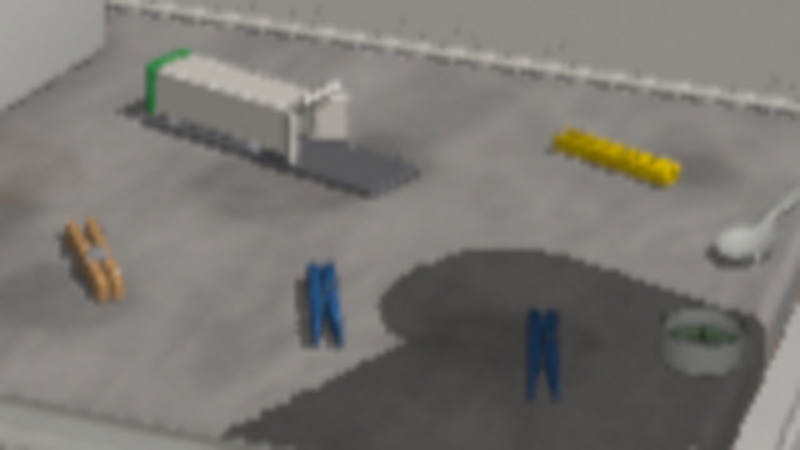

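The crops confirm both pegs as solid blue: the farther peg at side (353,256) and scene (334,256), the nearer at side (370,287) and scene (378,266). The tube mouth faces the robot, with the sill's front edge at side (403,241)–(421,241).

```bash
cat > h.py <<'E'
import numpy as np
from scipy.spatial.transform import Rotation as R
C={'scene':(49.30110100334345,319.59883505966945,242.19724398350417,[0.19001802,0.97951428,0.54819774],[-115.1306477,-1.19654955,-158.83443836]),
'side':(57.66266543828889,322.3896974080789,240.119433001427,[-0.16544828,0.26712076,0.5909005],[-125.24292413,-0.37563756,-108.88293808])}
def ray(n,u,v):
    f,cx,cy,p,a=C[n];F=240/np.tan(np.radians(f/2))
    return np.array(p),R.from_euler('xyz',a,degrees=True).apply([(u-cx)/F,(v-cy)/F,1])
def at(n,u,v,z):
    p,d=ray(n,u,v);return p+d*(z-p[2])/d[2]
def s(u,v,z):return at('side',315+u/5,185+v/5,z)
def c(u,v,z):return at('scene',270+u/5,195+v/5,z)
E
python3 - <<'E'
from h import *
np.set_printoptions(precision=4,suppress=True)
def pr(n,L):
    a,b=[np.array(x) for x in L];d=b-a
    print(n,(a+b)/2,'len',np.linalg.norm(d[:2]),'yaw',np.degrees(np.arctan2(d[1],d[0])))
pr('A side',[s(133,388,.008),s(248,322,.008)]);pr('A scene',[c(327,343,.008),c(322,267,.008)])
pr('B side',[s(208,543,.008),s(345,477,.008)]);pr('B scene',[c(543,397,.008),c(543,313,.008)])
pr('W side',[s(65,248,.008),s(150,180,.008)]);pr('W scene',[c(112,297,.008),c(82,225,.008)])
pr('sill front side',[s(438,280,.005),s(530,278,.005)]);pr('sill front scene',[c(370,195,.005),c(418,172,.005)])
pr('captop back side',[s(400,58,.032),s(462,58,.032)])
pr('flare bottoms side',[s(417,213,.006),s(515,208,.006)])
pr('tube top edge left',[s(440,155,.032),s(403,72,.032)]);pr('right',[s(497,150,.032),s(462,66,.032)])
pr('foot left bottom side',[s(436,282,0),s(385,108,0)])
pr('foot left scene',[c(370,195,0),c(130,108,0)])
E
```

```text
A side [ 0.5355 -0.0488  0.008 ] len 0.07220646307591687 yaw -66.74087862011888
A scene [ 0.5364 -0.0441  0.008 ] len 0.0782057290620929 yaw -68.6608906866812
B side [ 0.429  -0.0428  0.008 ] len 0.07137855583704482 yaw -74.39245928296525
B scene [ 0.4301 -0.0364  0.008 ] len 0.08120044572108408 yaw -74.67330119402975
W side [ 0.6525 -0.0532  0.008 ] len 0.07339173685494 yaw -54.41427509803518
W scene [ 0.6517 -0.0446  0.008 ] len 0.08039513696194432 yaw -55.63116953892559
sill front side [ 0.5498 -0.2017  0.005 ] len 0.04327427803279885 yaw -106.21970155418371
sill front scene [ 0.5518 -0.1941  0.005 ] len 0.03997516091228391 yaw -109.69708116508447
captop back side [ 0.7025 -0.2496  0.032 ] len 0.03223592985569763 yaw -108.22018900831971
flare bottoms side [ 0.6028 -0.2204  0.006 ] len 0.04875732580082923 yaw -103.13563117111725
tube top edge left [ 0.655  -0.2196  0.032 ] len 0.08029954907560165 yaw -13.946489180694034
right [ 0.6508 -0.2497  0.032 ] len 0.0817765698182753 yaw -16.099057161778983
foot left bottom side [ 0.6364 -0.2072  0.    ] len 0.15860875021561727 yaw -17.715367445205942
foot left scene [ 0.6413 -0.2145  0.    ] len 0.168722789141216 yaw -19.809710215379024
```

Request:
{"method": "play_rows", "body": {
  "steps": [
    [[-0.0263,-0.0211,0.0015,0],[-0.0263,-0.0211,0.0015,0],[-0.0263,-0.0211,0.0015,0],[-0.0263,-0.0211,0.0015,0],[-0.0263,-0.0211,0.0015,0]]
  ],
  "gripper": 0.05
}}

```text
time: 0.57
ee_pos: [0.255, 0.386, 0.2234]
tcp_rot: [-180.0, -0.0, 163.2]
wrist_force: [1.2, -0.4, -0.3]
opening: 0.0497
grasp_force: 0.0
```

Request:
{"method": "play_rows", "body": {
  "steps": [
    [[-0.0263,-0.0211,0.0015,0],[-0.0263,-0.0211,0.0015,0],[-0.0263,-0.0211,0.0015,0],[-0.0263,-0.0211,0.0015,0],[-0.0263,-0.0211,0.0015,0]]
  ]
}}

```text
time: 0.98
ee_pos: [0.3504, 0.2468, 0.2162]
tcp_rot: [180.0, 0.0, 163.2]
wrist_force: [0.4, 1.0, -0.0]
opening: 0.0505
grasp_force: 0.0
```

Request:
{"method": "play_rows", "body": {
  "steps": [
    [[-0.0263,-0.0211,0.0015,0],[-0.0263,-0.0211,0.0015,0],[-0.0263,-0.0211,0.0015,0],[-0.0263,-0.0211,0.0015,0],[-0.0263,-0.0211,0.0015,0]]
  ]
}}

```text
time: 1.4
ee_pos: [0.4458, 0.1076, 0.2087]
tcp_rot: [180.0, 0.0, 163.2]
wrist_force: [-0.1, 0.6, -0.4]
opening: 0.0502
grasp_force: 0.0
```

Request:
{"method": "play_rows", "body": {
  "steps": [
    [[-0.0263,-0.0211,0.0015,0],[-0.0263,-0.0211,0.0015,0],[-0.0263,-0.0211,0.0015,0],[-0.0263,-0.0211,0.0015,0],[-0.0263,-0.0211,0.0015,0]]
  ]
}}

```text
time: 1.82
ee_pos: [0.5411, -0.0315, 0.201]
tcp_rot: [180.0, -0.0, 163.2]
wrist_force: [0.0, 1.4, -0.3]
opening: 0.0499
grasp_force: 0.0
```

Request:
{"method": "play_rows", "body": {
  "steps": [
    [[0,0,0,0.125],[0,0,0,0.125],[0,0,0,0.125],[0,0,0,0.125],[0,0,0,0.125]]
  ]
}}

```text
time: 2.23
ee_pos: [0.5404, -0.03, 0.2009]
tcp_rot: [-180.0, -0.0, 127.0]
wrist_force: [-0.9, 0.2, -0.9]
opening: 0.0496
grasp_force: 0.0
```

Request:
{"method": "play_rows", "body": {
  "steps": [
    [[0,0,0,0.12],[0,0,0,0.11],[0,0,0,0],[0,0,0,0],[0,0,0,0]]
  ]
}}

```text
time: 2.65
ee_pos: [0.5405, -0.0298, 0.2011]
tcp_rot: [-180.0, -0.0, 114.4]
wrist_force: [0.6, 0.1, -0.0]
opening: 0.0501
grasp_force: 0.0
```

```bash
python3 - <<'E'
from workcell import bot
import cv2
o=bot.get_obs();print(o['time'],o['ee_pos'],o['tcp_rot'],o['opening'],o['q'])
c=bot.camera('wrist');cv2.imwrite('pics/w1.png',c['img']);print(c['cx'],c['cy'],c['xyz'],c['attitude'])
E
```

```text
2.65 [ 0.54048692 -0.02978196  0.2011493 ] [-1.79987757e+02 -6.25945849e-03  1.14390482e+02] 0.05006299637923843 [-3.15386935e+00  3.25658632e+00  4.90706869e+00  9.16642324e+01
 -1.11718314e-04  6.24556479e+01]
325.0021156384138 239.50913790121606 [0.50674386 0.04123137 0.34255886] [ 1.62087370e+02 -6.90320911e-03  2.43064023e+01]
```

View pics/w1.png

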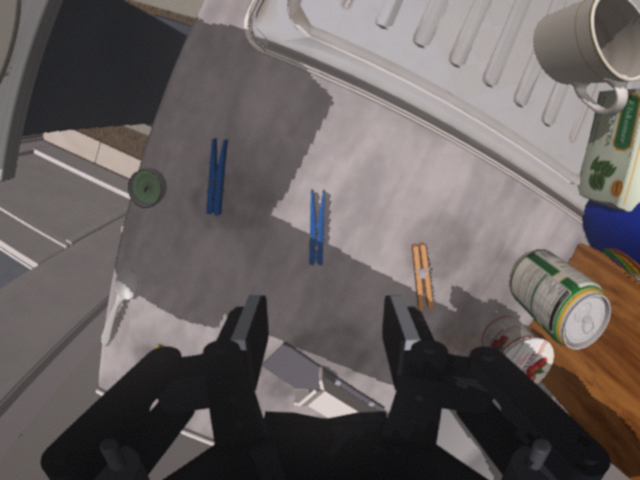

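The wrist view shows peg A from (318,190) to (316,264), peg B from (218,139) to (214,214), the wooden peg at (422,275), and the sill's front edge at about (284,343)–(265,383).

```bash
cat >> h.py <<'E'
def wr(u,v,z,p,a):
    F=240/np.tan(np.radians(65.70646984690485/2));x,y=u-325.0,v-239.51;r=np.hypot(x,y);t=r/F
    d=R.from_euler('xyz',a,degrees=True).apply([x/r*np.sin(t),y/r*np.sin(t),np.cos(t)])
    p=np.array(p);return p+d*(z-p[2])/d[2]
def pr(n,a,b):
    d=b-a;print(n,((a+b)/2).round(4),'len',np.linalg.norm(d[:2]).round(4),'yaw',np.degrees(np.arctan2(d[1],d[0])).round(1))
E
python3 - <<'E'
from h import *
P=[0.50674386,0.04123137,0.34255886];A=[162.08737,-0.0069,24.3064023]
w=lambda u,v,z:wr(u,v,z,P,A)
pr('A',w(318,190,.01),w(316.5,264,.01));pr('B',w(219,139,.01),w(214.5,214,.01));pr('W',w(418,243,.01),w(425,308,.01))
pr('sill',w(284,343,.005),w(265,383,.005))
import cv2
i=cv2.imread('pics/w1.png')[325:425,245:400];cv2.imwrite('pics/c3.png',cv2.resize(i,None,fx=5,fy=5,interpolation=cv2.INTER_CUBIC))
E
```

```text
A [ 0.5398 -0.0495  0.01  ] len 0.072 yaw -67.2
B [ 0.4344 -0.0428  0.01  ] len 0.071 yaw -72.6
W [ 0.6554 -0.0526  0.01  ] len 0.0727 yaw -54.3
sill [ 0.56   -0.2159  0.005 ] len 0.0638 yaw -89.4
```

View pics/c3.png

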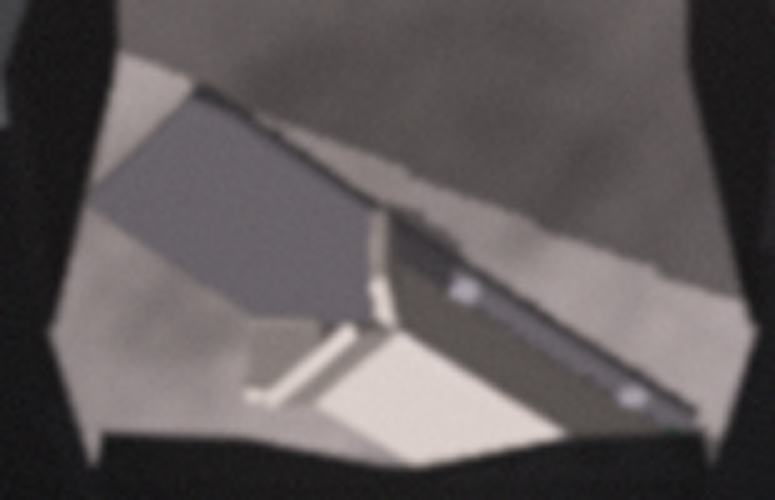

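```bash
python3 - <<'E'
from h import *
P=[0.50674386,0.04123137,0.34255886];A=[162.08737,-0.0069,24.3064023]
w=lambda u,v,z:wr(245+u/5,325+v/5,z,P,A)
pr('sillfront',w(200,88,.006),w(90,192,.006));pr('foot left edge',w(200,88,.006),w(690,412,.006))
pr('tube top left',w(402,332,.032),w(565,432,.032));pr('sill right edge',w(90,192,.006),w(250,315,.006))
print(w(387,205,.006))
E
```

```text
sillfront [ 0.5543 -0.2013  0.006 ] len 0.0397 yaw -107.7
foot left edge [ 0.6328 -0.204   0.006 ] len 0.1513 yaw -16.6
tube top left [ 0.643  -0.2144  0.032 ] len 0.0488 yaw -16.5
sill right edge [ 0.5715 -0.2293  0.006 ] len 0.0498 yaw -21.5
[ 0.6100991  -0.19457213  0.006     ]
```

Request:
{"method": "play_rows", "body": {
  "steps": [
    [[0,0,0.01,0.028],[0.0071,-0.0093,0.03,0],[0,0,0.035,0],[0,0,0.035,0],[0,0,0.035,0]]
  ],
  "gripper": 0.045
}}

```text
time: 3.12
ee_pos: [0.5291, -0.0268, 0.0551]
tcp_rot: [179.9, 0.0, 112.7]
wrist_force: [0.1, 0.1, -0.5]
opening: 0.0452
grasp_force: 0.0
```

Request:
{"method": "play_rows", "body": {
  "steps": [
    [[0,0,0.02,0],[0,0,0.015,0],[0,0,0.012,0],[0,0,0.005,0],[0,0,0,0]]
  ]
}}

```text
time: 3.53
ee_pos: [0.5288, -0.0268, 0.0035]
tcp_rot: [-179.9, -0.0, 112.6]
wrist_force: [0.7, 1.1, 0.3]
opening: 0.0448
grasp_force: 0.0
```

Request:
{"method": "play_rows", "body": {
  "steps": [
    [[0,0,0,0],[0,0,0,0],[0,0,0,0],[0,0,0,0],[0,0,0,0]]
  ],
  "gripper": 0,
  "squeeze": 40
}}

```text
time: 3.95
ee_pos: [0.5301, -0.0268, 0.0057]
tcp_rot: [179.9, 0.1, 112.6]
wrist_force: [-0.3, 0.3, 5.9]
opening: 0.0139
grasp_force: 39.8
```

Request:
{"method": "play_rows", "body": {
  "steps": [
    [[0,0,0,0],[0,0,0,0],[0,0,0,0],[0,0,0,0],[0,0,0,0]]
  ]
}}

```text
time: 4.37
ee_pos: [0.5301, -0.0269, 0.0057]
tcp_rot: [179.9, 0.1, 112.6]
wrist_force: [-0.7, 0.3, 6.3]
opening: 0.0134
grasp_force: 39.8
```

Request:
{"method": "play_rows", "body": {
  "steps": [
    [[0,0,-0.01,0],[0,0,-0.02,0],[0,0,-0.025,0],[0,0,-0.021,-0.1],[0,0,0,-0.12]]
  ]
}}

```text
time: 4.78
ee_pos: [0.5313, -0.0269, 0.0857]
tcp_rot: [179.7, 0.2, 125.4]
wrist_force: [0.9, -0.4, -0.5]
opening: 0.0135
grasp_force: 39.1
```

Request:
{"method": "play_rows", "body": {
  "steps": [
    [[0,0,0,-0.12],[0,0,0,-0.12],[0,0,0,-0.12],[0,0,0,-0.12],[0,0,0,-0.12]]
  ]
}}

```text
time: 5.2
ee_pos: [0.5293, -0.0268, 0.0811]
tcp_rot: [180.0, 0.0, 159.9]
wrist_force: [0.2, -0.4, -0.9]
opening: 0.0136
grasp_force: 39.1
```

Request:
{"method": "play_rows", "body": {
  "steps": [
    [[0,0,0,-0.067],[-0.0058,-0.04,0,0],[-0.0058,-0.04,0,0],[-0.0058,-0.04,0,0],[-0.0058,-0.04,0,0]]
  ]
}}

```text
time: 5.62
ee_pos: [0.5053, -0.1882, 0.0813]
tcp_rot: [-180.0, 0.0, 163.5]
wrist_force: [0.6, -0.0, -1.3]
opening: 0.0134
grasp_force: 39.1
```

Request:
{"method": "play_rows", "body": {
  "steps": [
    [[0,-0.002,0.01,0],[0,0,0.01,0],[0,0,0.01,0],[0,0,0,0],[0,0,0,0]]
  ]
}}

```text
time: 6.03
ee_pos: [0.5049, -0.1872, 0.0496]
tcp_rot: [180.0, -0.1, 163.5]
wrist_force: [0.4, -0.0, -0.4]
opening: 0.0133
grasp_force: 39.2
```

```bash
python3 - <<'E'
from workcell import bot
import cv2,numpy as np
o=bot.get_obs();print(o['time'],o['ee_pos'],o['tcp_rot'],o['opening'])
c=bot.camera('wrist');w=c['img'];print(c['xyz'],c['attitude']);s=bot.camera('side')['img'];n=bot.camera('scene')['img']
for k,i in zip(('w2','s2','n2'),(w,s,n)):cv2.imwrite(f'pics/{k}.png',i)
f=lambda i,k:cv2.resize(i,None,fx=k,fy=k,interpolation=cv2.INTER_CUBIC)
a=np.vstack([np.hstack([f(s[190:290,345:445],4),f(n[190:290,280:380],4)]),f(w[200:400,120:520],2)[150:350]]);cv2.imwrite('pics/m2.png',a);print(a.shape)
E
```

```text
6.0333 [ 0.50485933 -0.1872482   0.04955435] [ 1.79984407e+02 -9.80121171e-02  1.63500858e+02] 0.01330934982969278
[ 0.42820456 -0.16582197  0.19108311] [ 1.62157751e+02 -4.51296090e-02  7.34151499e+01]
(600, 800, 3)
```

View pics/m2.png

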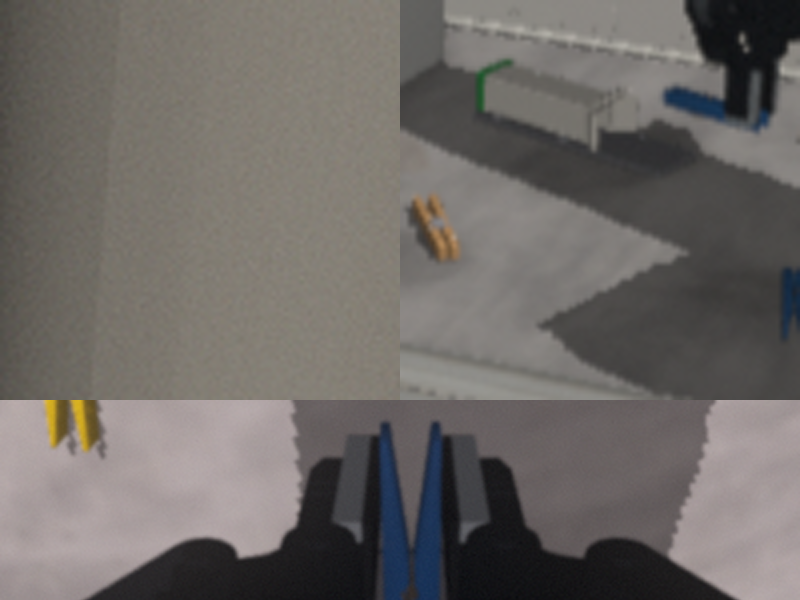

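Request:
{"method": "play_rows", "body": {
  "steps": [
    [[0,-0.0016,0.012,0],[0,0,0.012,0],[0,0,0.008,0],[0,0,0.003,0],[0,0,0,0]]
  ]
}}

```text
time: 6.6
ee_pos: [0.5038, -0.1899, 0.0137]
tcp_rot: [180.0, -0.1, 163.4]
wrist_force: [0.0, 0.2, -0.7]
opening: 0.0134
grasp_force: 39.2
```

Request:
{"method": "play_rows", "body": {
  "steps": [
    [[-0.006,0,0,0],[-0.006,0,0,0],[-0.006,0,0,0],[-0.006,0,0,0],[-0.006,0,0,0]]
  ]
}}

```text
time: 7.02
ee_pos: [0.5344, -0.1991, 0.0156]
tcp_rot: [-180.0, 0.0, 163.4]
wrist_force: [0.9, -0.9, -0.5]
opening: 0.0132
grasp_force: 39.2
```

```bash
python3 - <<'E'
from workcell import bot
import cv2,numpy as np
o=bot.get_obs();print(o['time'],o['ee_pos'],o['tcp_rot'],o['wrist_force'],o['opening'])
n=bot.camera('scene')['img'];cv2.imwrite('pics/n3.png',n)
cv2.imwrite('pics/m3.png',cv2.resize(n[195:255,285:385],None,fx=8,fy=8,interpolation=cv2.INTER_CUBIC))
E
```

```text
7.0167 [ 0.53439861 -0.19914606  0.01555589] [-1.79996058e+02  3.15887073e-02  1.63392913e+02] [ 0.89661639 -0.93020792 -0.45653545] 0.013181922405090207
```

View pics/m3.png

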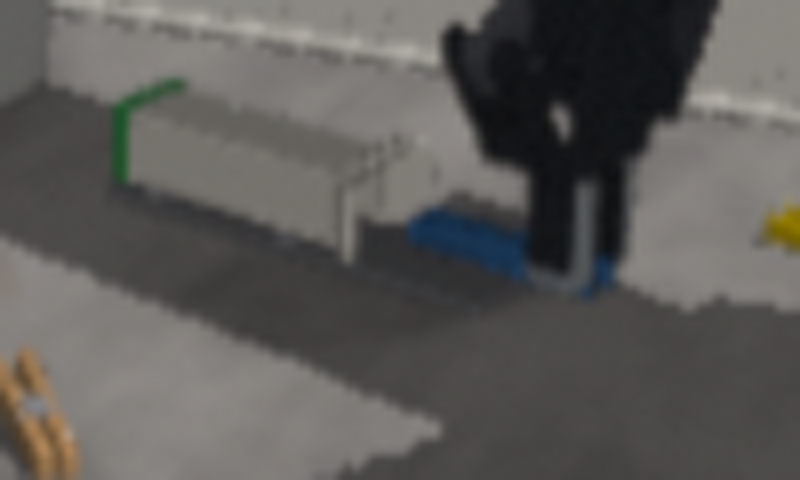

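```bash
python3 - <<'E'
from h import *
f,cx,cy,p,a=C['scene'];F=240/np.tan(np.radians(f/2))
def pj(al,la,z):
    th=np.radians(-16.6);x=np.array([np.cos(th),np.sin(th)]);y=np.array([-x[1],x[0]])
    w=np.r_[(.637+al)*x+(-.0365+la)*y,z];q=R.from_euler('xyz',a,degrees=True).inv().apply(w-p)
    u=np.array([cx,cy])+F*q[:2]/q[2];return ((u-[285,195])*8).round(0)
print('mouth left bottom outer',pj(0,.025,.006),'top',pj(0,.025,.04),'right top',pj(0,-.025,.04),'right bottom',pj(0,-.021,.006))
print('sill front l',pj(-.05,.022,.006),'r',pj(-.05,-.022,.006),'cap top back',pj(.105,.015,.032),pj(.105,-.015,.032))
th=np.radians(-16.6);x=np.array([np.cos(th),np.sin(th)]);y=np.array([-x[1],x[0]]);t=np.array([.5344,-.1991]);al,la=t@x-.637,t@y+.0365;print(al,la)
for l in(-.0075,.0075):
  for z in(.009,.021):print('front',l,z,pj(al+.06,la+l,z),'rear',pj(al-.012,la+l,z))
E
```

```text
mouth left bottom outer [348. 264.] top [351. 167.] right top [442. 123.] right bottom [431. 222.]
sill front l [479. 302.] r [557. 260.] cap top back [119. 103.] [175.  79.]
-0.06799186225550258 -0.0016301610347901618
front -0.0075 0.009 [430. 230.] rear [612. 288.]
front -0.0075 0.021 [431. 196.] rear [614. 253.]
front 0.0075 0.009 [403. 244.] rear [586. 302.]
front 0.0075 0.021 [404. 210.] rear [588. 268.]
```

Request:
{"method": "play_rows", "body": {
  "steps": [
    [[-0.004,0.0025,0,0],[-0.005,0,0,0],[-0.005,0,0,0],[-0.005,0,0,0],[-0.005,0,0,0]]
  ]
}}

```text
time: 7.48
ee_pos: [0.5577, -0.2034, 0.0153]
tcp_rot: [-180.0, 0.0, 163.4]
wrist_force: [-0.6, 0.6, 0.1]
opening: 0.0133
grasp_force: 39.2
```

Request:
{"method": "play_rows", "body": {
  "steps": [
    [[-0.005,0,0,0],[-0.005,0,0,0],[-0.005,0,0,0],[-0.005,0,0,0],[-0.004,0,0,0]]
  ]
}}

```text
time: 7.9
ee_pos: [0.5807, -0.2103, 0.0152]
tcp_rot: [180.0, 0.0, 163.4]
wrist_force: [-0.5, 0.8, -0.3]
opening: 0.0132
grasp_force: 39.2
```

Request:
{"method": "play_rows", "body": {
  "steps": [
    [[0,0,0,0],[0,0,0,0],[0,0,0,0],[0,0,0,0],[0,0,0,0]]
  ]
}}

```text
time: 8.32
ee_pos: [0.58, -0.2101, 0.0154]
tcp_rot: [180.0, 0.0, 163.4]
wrist_force: [-0.7, -0.4, -0.6]
opening: 0.0134
grasp_force: 39.2
```

```bash
python3 - <<'E'
from workcell import bot
import cv2,numpy as np
o=bot.get_obs();print(o['time'],o['ee_pos'],o['tcp_rot'],o['wrist_force'],o['opening'])
n=bot.camera('scene')['img'];cv2.imwrite('pics/n4.png',n)
cv2.imwrite('pics/m4.png',cv2.resize(n[195:255,285:385],None,fx=8,fy=8,interpolation=cv2.INTER_CUBIC))
E
```

```text
8.3167 [ 0.58001098 -0.2100985   0.01536809] [1.79999835e+02 1.45662007e-03 1.63393623e+02] [-0.7287508  -0.40102543 -0.56150527] 0.0134484693729065
```

Request:
{"method": "play_rows", "body": {
  "steps": [
    [[0,0,0.001,0],[0,0,0.001,0],[0,0,0,0],[0,0,0,0],[0,0,0,0]]
  ],
  "gripper": 0.03
}}

```text
time: 8.78
ee_pos: [0.5801, -0.2101, 0.0133]
tcp_rot: [-180.0, -0.0, 163.4]
wrist_force: [0.5, -0.2, -0.0]
opening: 0.0298
grasp_force: 0.0
```

Request:
{"method": "play_rows", "body": {
  "steps": [
    [[0,0,-0.01,0],[0,0,-0.015,0],[0,0,-0.02,0],[0,0,-0.02,0],[0,0,-0.02,0]]
  ]
}}

```text
time: 9.2
ee_pos: [0.5801, -0.2101, 0.1001]
tcp_rot: [-180.0, 0.0, 163.4]
wrist_force: [0.5, -0.4, 0.4]
opening: 0.0301
grasp_force: 0.0
```

Request:
{"method": "play_rows", "body": {
  "steps": [
    [[0.029,0.0198,0,0],[0.029,0.0198,0,0],[0.029,0.0198,0,0],[0.029,0.0198,0,0],[0.029,0.0198,0,0]]
  ],
  "gripper": 0.045
}}

```text
time: 9.62
ee_pos: [0.4684, -0.0729, 0.099]
tcp_rot: [180.0, 0.0, 163.4]
wrist_force: [0.2, 0.7, 0.1]
opening: 0.045
grasp_force: 0.0
```

Request:
{"method": "play_rows", "body": {
  "steps": [
    [[0.029,0.0198,0,0],[0.029,0.02,0,0],[0,0,0,0.124],[0,0,0,0.124],[0,0,0,0.124]]
  ]
}}

```text
time: 10.03
ee_pos: [0.4252, -0.0185, 0.0996]
tcp_rot: [179.9, 0.1, 141.8]
wrist_force: [0.3, -0.1, 0.2]
opening: 0.0451
grasp_force: 0.0
```

Request:
{"method": "play_rows", "body": {
  "steps": [
    [[0,0,0,0.124],[0,0,0,0.124],[0,0,0,0.124],[0,0,0,0.124],[0,0,0,0.124]]
  ]
}}

```text
time: 10.45
ee_pos: [0.4254, -0.0191, 0.0992]
tcp_rot: [179.9, 0.0, 106.2]
wrist_force: [-0.1, 0.6, 0.4]
opening: 0.0448
grasp_force: 0.0
```

```bash
python3 - <<'E'
from workcell import bot
import cv2,numpy as np
o=bot.get_obs();print(o['time'],o['ee_pos'],o['tcp_rot'],o['wrist_force'],o['opening'])
n=bot.camera('scene')['img'];s=bot.camera('side')['img'];c=bot.camera('wrist');print(list(c['xyz']),list(c['attitude']))
f=lambda i,k:cv2.resize(i,None,fx=k,fy=k,interpolation=cv2.INTER_CUBIC)
t=np.hstack([f(n[195:245,285:365],5),f(s[185:235,380:460],5)])
cv2.imwrite('pics/m5.png',np.vstack([t,f(c['img'][100:340,160:480],2)[:350,:640] if 0 else np.pad(f(c['img'][100:275,200:400],2),((0,0),(0,400),(0,0)))]))
E
```

```text
10.45 [ 0.42541405 -0.01910122  0.0992422 ] [1.79947834e+02 1.86426414e-02 1.06208339e+02] [-0.14969207  0.59316617  0.39974136] 0.0447511707771586
[np.float64(0.40180929464347037), np.float64(0.055756576723153976), np.float64(0.24052745142876847)] [np.float64(162.06487794466128), np.float64(-0.06972515515588187), np.float64(16.34697518476267)]
```

View pics/m5.png

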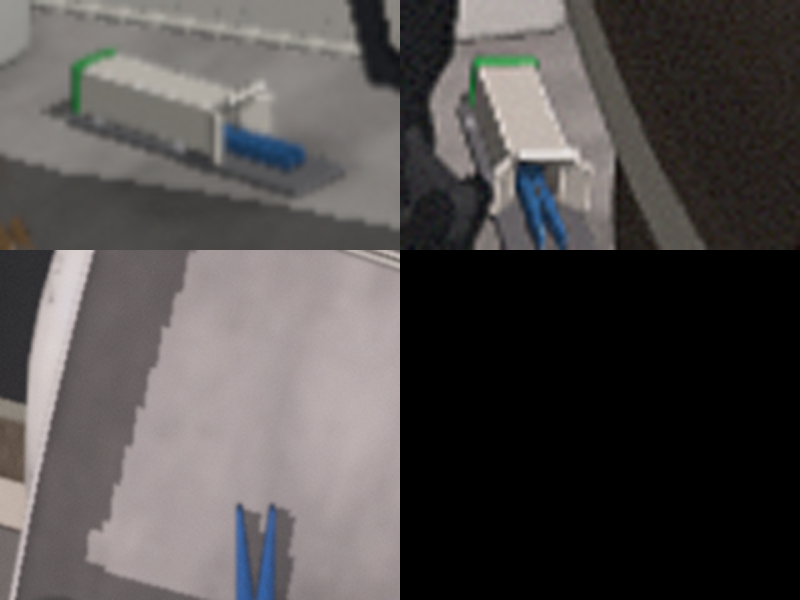

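Peg A lies in the tube with its rear resting on the sill. In the wrist view, peg B's rear end is at about (327.5,227.5).

```bash
python3 - <<'E'
from h import *
r=wr(327.5,227.5,.01,[0.4018,0.05576,0.24053],[162.065,-.0697,16.347]);print(r)
e=np.array([np.cos(np.radians(106.5)),np.sin(np.radians(106.5))]);print('grasp',r[:2]-.012*e,'centre',r[:2]-.036*e)
E
```

```text
[ 0.42232506 -0.0074874   0.01      ]
grasp [ 0.42573324 -0.01899324] centre [ 0.43254961 -0.04200491]
```

Request:
{"method": "play_rows", "body": {
  "steps": [
    [[0,0,0.03,0],[0,0,0.03,0],[0,0,0.02,0],[0,0,0.01,0],[0,0,0.005,0]]
  ]
}}

```text
time: 11.02
ee_pos: [0.4245, -0.0191, 0.0022]
tcp_rot: [-179.9, -0.0, 106.7]
wrist_force: [-0.8, 0.2, 1.0]
opening: 0.0448
grasp_force: 0.0
```

Request:
{"method": "play_rows", "body": {
  "steps": [
    [[0,0,0,0],[0,0,0,0],[0,0,0,0],[0,0,0,0],[0,0,0,0]]
  ]
}}

```text
time: 11.43
ee_pos: [0.4259, -0.0191, 0.0041]
tcp_rot: [179.9, 0.0, 106.6]
wrist_force: [0.4, 0.4, -0.2]
opening: 0.0453
grasp_force: 0.0
```

Request:
{"method": "play_rows", "body": {
  "steps": [
    [[0,0,0,0],[0,0,0,0],[0,0,0,0],[0,0,0,0],[0,0,0,0]]
  ],
  "gripper": 0,
  "squeeze": 40
}}

```text
time: 11.85
ee_pos: [0.4255, -0.0191, 0.0036]
tcp_rot: [180.0, 0.0, 106.6]
wrist_force: [-0.8, 0.7, 5.0]
opening: 0.0132
grasp_force: 40.2
```

Request:
{"method": "play_rows", "body": {
  "steps": [
    [[0,0,0,0],[0,0,0,0],[0,0,-0.01,0],[0,0,-0.02,0],[0,0,-0.025,0]]
  ]
}}

```text
time: 12.27
ee_pos: [0.424, -0.0191, 0.0579]
tcp_rot: [-179.8, -0.1, 106.6]
wrist_force: [0.3, 0.4, 0.9]
opening: 0.0137
grasp_force: 39.7
```

Request:
{"method": "play_rows", "body": {
  "steps": [
    [[0,0,-0.025,0],[0,0,0,-0.12],[0,0,0,-0.12],[0,0,0,-0.12],[0,0,0,-0.12]]
  ]
}}

```text
time: 12.68
ee_pos: [0.4252, -0.0191, 0.0838]
tcp_rot: [-180.0, 0.0, 134.4]
wrist_force: [0.1, -0.2, -0.5]
opening: 0.0135
grasp_force: 39.7
```

Request:
{"method": "play_rows", "body": {
  "steps": [
    [[0,0,0,-0.12],[0,0,0,-0.12],[0,0,0,-0.12],[0,0,0,-0.12],[0,0,0,-0.038]]
  ]
}}

```text
time: 13.1
ee_pos: [0.4251, -0.0191, 0.0836]
tcp_rot: [-180.0, -0.0, 164.1]
wrist_force: [0.6, 0.6, -1.4]
opening: 0.0136
grasp_force: 39.7
```

Request:
{"method": "play_rows", "body": {
  "steps": [
    [[-0.0238,-0.0278,0,0],[-0.0238,-0.0278,0,0],[-0.0238,-0.0278,0,0],[-0.0238,-0.0278,0,0],[-0.0238,-0.0278,0,0]]
  ]
}}

```text
time: 13.52
ee_pos: [0.5009, -0.1876, 0.0836]
tcp_rot: [-180.0, -0.0, 163.7]
wrist_force: [0.8, 1.1, 0.7]
opening: 0.0137
grasp_force: 39.8
```

Request:
{"method": "play_rows", "body": {
  "steps": [
    [[0,0,0.02,0],[0,0,0.02,0],[0,0,0.01,0],[0,0,0,0],[0,0,0,0]]
  ]
}}

```text
time: 13.93
ee_pos: [0.5003, -0.1855, 0.0335]
tcp_rot: [180.0, -0.1, 163.8]
wrist_force: [0.0, -0.7, 0.1]
opening: 0.0137
grasp_force: 39.7
```

Request:
{"method": "play_rows", "body": {
  "steps": [
    [[0,-0.0007,0.01,0.006],[0,0,0.007,0],[0,0,0.0035,0],[0,0,0,0],[0,0,0,0]]
  ]
}}

```text
time: 14.35
ee_pos: [0.5003, -0.1864, 0.0128]
tcp_rot: [-180.0, -0.0, 163.4]
wrist_force: [-0.4, 0.2, -0.6]
opening: 0.0136
grasp_force: 39.7
```

```bash
python3 - <<'E'
from workcell import bot
import cv2,numpy as np
o=bot.get_obs();print(o['time'],o['ee_pos'],o['tcp_rot'],o['wrist_force'],o['opening'])
n=bot.camera('scene')['img'];cv2.imwrite('pics/m6.png',cv2.resize(n[195:255,285:385],None,fx=8,fy=8,interpolation=cv2.INTER_CUBIC))
E
```

```text
14.35 [ 0.50031546 -0.18638616  0.0127695 ] [-1.79998782e+02 -1.32473369e-02  1.63409421e+02] [-0.43943269  0.22256153 -0.58547408] 0.013565405978354435
```

View pics/m6.png

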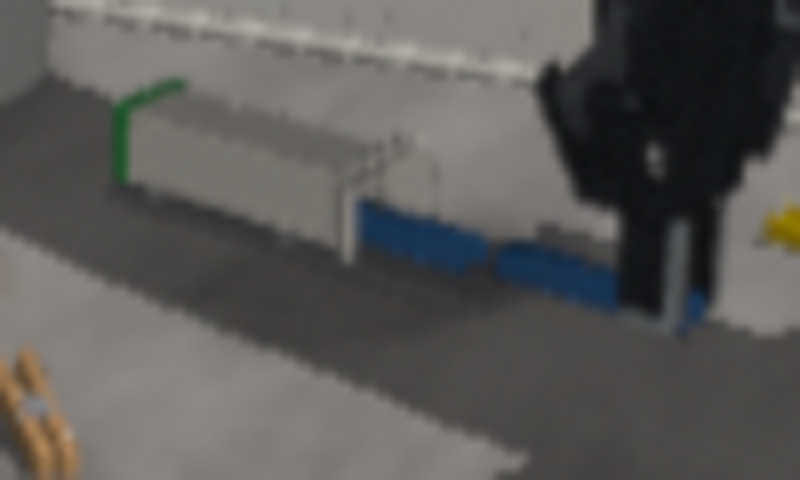

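The two pegs are in line, with peg B's front (500,265) just behind peg A's rear (487,260), so I'll push now.

Request:
{"method": "play_rows", "body": {
  "steps": [
    [[-0.005,0,0,0],[-0.005,0,0,0],[-0.005,0,0,0],[-0.005,0,0,0],[-0.005,0,0,0]]
  ]
}}

```text
time: 14.82
ee_pos: [0.525, -0.1939, 0.0128]
tcp_rot: [180.0, 0.0, 163.4]
wrist_force: [0.3, -0.4, -0.0]
opening: 0.0138
grasp_force: 39.8
```

Request:
{"method": "play_rows", "body": {
  "steps": [
    [[-0.005,0,0,0],[-0.005,0,0,0],[-0.005,0,0,0],[-0.005,0,0,0],[-0.005,0,0,0]]
  ]
}}

```text
time: 15.23
ee_pos: [0.5488, -0.201, 0.0127]
tcp_rot: [-180.0, -0.0, 163.4]
wrist_force: [0.4, 1.1, -0.3]
opening: 0.0133
grasp_force: 39.7
```

Request:
{"method": "play_rows", "body": {
  "steps": [
    [[-0.004,0,0,0],[-0.003,0,0,0],[-0.003,0,0,0],[-0.002,0,0,0],[-0.002,0,0,0]]
  ]
}}

```text
time: 15.65
ee_pos: [0.5619, -0.2048, 0.0128]
tcp_rot: [180.0, -0.0, 163.4]
wrist_force: [0.6, 0.7, -0.3]
opening: 0.0136
grasp_force: 39.7
```

Request:
{"method": "play_rows", "body": {
  "steps": [
    [[-0.001,0,0,0],[-0.001,0,0,0],[-0.001,0,0,0],[-0.001,0,0,0],[0,0,0,0]]
  ]
}}

```text
time: 16.07
ee_pos: [0.5657, -0.206, 0.0128]
tcp_rot: [-180.0, 0.0, 163.4]
wrist_force: [-0.6, 1.0, -0.0]
opening: 0.0134
grasp_force: 39.7
```

Request:
{"method": "play_rows", "body": {
  "steps": [
    [[-0.001,0,0,0],[-0.001,0,0,0],[-0.001,0,0,0],[0,0,0,0],[0,0,0,0]]
  ]
}}

```text
time: 16.48
ee_pos: [0.5685, -0.2068, 0.0128]
tcp_rot: [-180.0, -0.0, 163.4]
wrist_force: [0.7, -0.4, -1.2]
opening: 0.0137
grasp_force: 39.7
```

Request:
{"method": "play_rows", "body": {
  "steps": [
    [[-0.001,0,0,0],[-0.001,0,0,0],[0,0,0,0],[0,0,0,0],[0,0,0,0]]
  ]
}}

```text
time: 16.9
ee_pos: [0.5704, -0.2074, 0.0128]
tcp_rot: [-180.0, -0.0, 163.4]
wrist_force: [-0.3, -0.4, -0.7]
opening: 0.0136
grasp_force: 39.7
```

Request:
{"method": "play_rows", "body": {
  "steps": [
    [[-0.001,0,0,0],[-0.001,0,0,0],[0,0,0,0],[0,0,0,0],[0,0,0,0]]
  ]
}}

```text
time: 17.32
ee_pos: [0.5715, -0.2077, 0.0125]
tcp_rot: [180.0, -0.1, 163.4]
wrist_force: [-4.7, 1.9, 0.7]
opening: 0.0138
grasp_force: 39.9
```

Request:
{"method": "play_rows", "body": {
  "steps": [
    [[-0.001,0,0,0],[-0.001,0,0,0],[0,0,0,0],[0,0,0,0],[0,0,0,0]]
  ]
}}

```text
time: 17.73
ee_pos: [0.5716, -0.2077, 0.0119]
tcp_rot: [180.0, -0.3, 163.4]
wrist_force: [-13.1, 4.1, 5.0]
opening: 0.0138
grasp_force: 40.3
```

```bash
python3 - <<'E'
from workcell import bot
import cv2,numpy as np
n=bot.camera('scene')['img'];cv2.imwrite('pics/m7.png',cv2.resize(n[195:255,285:385],None,fx=8,fy=8,interpolation=cv2.INTER_CUBIC))
E
```

```text
(no output)
```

View pics/m7.png

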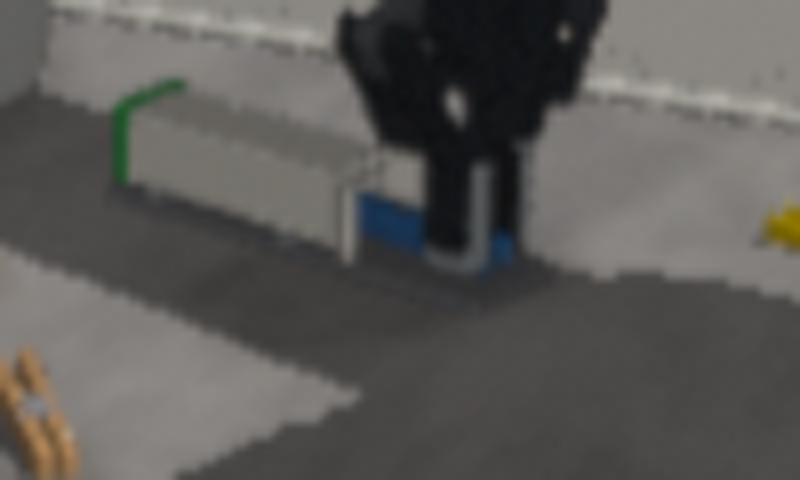

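The push met the end wall at the expected place (14 N). I'll take off the preload, release and lift.

Request:
{"method": "play_rows", "body": {
  "steps": [
    [[0.001,0,0,0],[0.001,0,0,0],[0.0005,0,0.0005,0],[0,0,0,0],[0,0,0,0]]
  ]
}}

```text
time: 18.2
ee_pos: [0.5715, -0.2077, 0.0122]
tcp_rot: [180.0, -0.0, 163.4]
wrist_force: [-5.4, 1.2, 1.5]
opening: 0.0135
grasp_force: 40.0
```

Request:
{"method": "play_rows", "body": {
  "steps": [
    [[0,0,0,0],[0,0,0,0],[0,0,0,0],[0,0,0,0],[0,0,0,0]]
  ],
  "gripper": 0.03
}}

```text
time: 18.62
ee_pos: [0.5721, -0.2079, 0.0124]
tcp_rot: [-180.0, 0.0, 163.4]
wrist_force: [0.1, 0.4, -0.1]
opening: 0.0299
grasp_force: 0.0
```

Request:
{"method": "play_rows", "body": {
  "steps": [
    [[0,0,-0.01,0],[0,0,-0.02,0],[0,0,-0.03,0],[0,0,-0.03,0],[0,0,-0.03,0]]
  ]
}}

```text
time: 19.03
ee_pos: [0.5716, -0.2078, 0.1344]
tcp_rot: [-180.0, 0.0, 163.4]
wrist_force: [0.4, -0.4, -0.6]
opening: 0.0302
grasp_force: 0.0
```

Request:
{"method": "play_rows", "body": {
  "steps": [
    [[0.03,0,0,0],[0.03,0,0,0],[0.03,0,0,0],[0,0,0,0],[0,0,0,0]]
  ]
}}

```text
time: 19.45
ee_pos: [0.4849, -0.182, 0.1337]
tcp_rot: [-180.0, 0.1, 163.4]
wrist_force: [0.4, -0.7, 0.1]
opening: 0.0299
grasp_force: 0.0
```

```bash
python3 - <<'E'
from workcell import bot
import cv2,numpy as np
n=bot.camera('scene')['img'];cv2.imwrite('pics/m8.png',cv2.resize(n[195:255,285:385],None,fx=8,fy=8,interpolation=cv2.INTER_CUBIC))
from h import *
b=n.astype(int);m=(b[...,0]-b[...,2]>40);m[:195]=0;m[245:]=0;m[:,:322]=0;m[:,:]&=True;m[:,365:]=0
v,u=np.nonzero(m);print(len(u),(u.min()-285)*8,(u.max()+1-285)*8,(v.min()-195)*8,(v.max()+1-195)*8)
f,cx,cy,p,a=C['scene'];F=240/np.tan(np.radians(f/2))
def pj(al,la,z):
    th=np.radians(-16.6);x=np.array([np.cos(th),np.sin(th)]);y=np.array([-x[1],x[0]])
    w=np.r_[(.637+al)*x+(-.0365+la)*y,z];q=R.from_euler('xyz',a,degrees=True).inv().apply(w-np.array(p))
    return ((np.array([cx,cy])+F*q[:2]/q[2]-[285,195])*8).round(0)
print('rear right bottom at -44mm',pj(-.044,-.0075,.006),'left',pj(-.044,.0075,.006),'-60',pj(-.06,-.0075,.006))
E
```

```text
76 360 512 208 272
rear right bottom at -44mm [516. 269.] left [490. 283.] -60 [557. 282.]
```

```bash
python3 -c "
from workcell import bot
print(bot.job_done())"
```

```text
the job is handed in; nothing more can be done
None
```

Both blue pegs are in the tube: the push met the end wall, the second peg sticks out about 43 mm, and the wooden peg was never touched. I handed the job in at about 19.5 s with no verdict shown, and I viewed 12 pictures, over the limit of 10.

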